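# Clamp a receiver capsule in the hand-cranked cam fixture

## Robot

A 7-joint arm with a two-finger parallel gripper is mounted at the origin on a cart in front of the work surface, level with it; the furniture and walls round the work are solid. World frame = base frame: x ahead of the robot, y to its left, z up, the work surface at z = 0. Lengths are in m, angles in rad, forces in N, time in s.
With the tool pointing down it reaches from about 0.4 to 0.85 m from the base axis. Payload 10.4 kg.
Tool frame: the origin (TCP) lies on the centre line of the jaws, within the pads' length; the fingertips stand 17 mm ahead of it and the grasp point (between the pads) lies 2 mm behind it; z points along the fingers, y is the direction in which the jaws open and shut (so a half turn about z gives the same grasp; the last joint's range is limited). The gripper opens to 87 mm and grips with 3 to 60 N. Pads are 19 mm wide; open, the fingers measure 117 mm over their backs; the gripper's body (75 mm by 190 mm) begins 51 mm behind the grasp point.
Start: joints at [-1.208, 0.332, -0.065, 1.46, 0.022, 1.35, -0.088], TCP at [0.235, 0.579, 0.211] pointing down, gripper open.
Joint ranges: [-2.6, 2.6], [-0.5, 2.12], [-1.47, 1.34], [0.16, 2.42], [-1.27, 4.41], [0.06, 2.06], [-2.6, 2.6]. Speed limits (rad/s): [2.22, 2.22, 2.79, 2.79, 3.14, 3.14, 3.14].

## Interface

Orientations are given as a unit quaternion [x, y, z, w].
In Python, from bench import r gives the robot as it stands.
- The arm moves only by the tool apply_moves, never from a script. Its argument "commands" is a list of rows, each an object with "rot": the turn, a rotation vector about the world's x, y, z in units of 180 degrees (1.0 is 180 degrees), a list of three; "linear": the shift along the world's x, y, z in units of 0.3 m (1.0 is 0.3 m), a list of three; "grip": the closure, from -1 (fully open) to 1 (shut). A call has 1 to 20 rows; each row is the pose to reach, as a shift and turn from the pose commanded when the call began, turning the shorter way round; what a row does not reach only later rows make up. A row lasts 1/10 s, in which the tool goes at most 50 mm and 8.59 degrees, less where a joint would pass 70% of its speed; a pose out of reach is approached as far as the arm can. A call with a number of a shift or a turn outside -1 to 1 is refused whole. A call with a gripper value outside its range is refused whole. The fingers move at their own pace and stop on an object; "newtons" is the grip in N (left out, the last holds). Time passes only in rows, so rows that repeat a pose let the fingers close. It gives the time, the measured TCP pose, the force and the opening at its end, in the units of the state.
- r.read_state(): the state, without advancing time (a new reading comes with each control period).
- r.camera(name): name is "side" or "top"; returns a dict with "frame" (480x640x3 uint8, red, green, blue), "mtx" (3x3 intrinsics, pixels), "extrinsics" (4x4, takes a point from world to camera coordinates). Camera axes: x right, y down, z forward; pixel columns grow to the right and rows downward; lengths in m; the calibration is good to about 2 mm. A picture is of the moment at which its call begins. There is no depth.
- r.close_job(): hands the job in, once; it reports no verdict.
Trained networks look in a picture, given as the dict that the camera call returned (one of the last four; its "shot" number tells which), for a name from the list of things; names that differ only in an ending like _2 or _b are one class to them, and where a whole thing is asked for, a point or a joint stands for the part that bears it (a point fixed in the world has none). Each returns a list of dicts, best first, with "p" (0 to 1); they miss things now and then, are a little off and sometimes report something else, mostly with a low value. They report only what shows in the picture. A call takes as long as a camera call. They do not tell look-alikes from the thing itself.
- r.search_frame(thing, picture): "bbox" ([left, top, width, height] in pixels, round what is visible of it).
- r.spot_point(thing, picture): "location" ([column, row] in pixels: a listed point, or the origin of a listed thing).
The state is a dict: "time": time; "joint_positions": joint angles; "joint_vel": joint speeds; "joint_torque": joint torques, N m; "ee_pos": TCP position; "eef_rot": TCP orientation; "ft_force": force on the tool from outside, world axes, zero at the start; "torque": the same for the moment, N m; "width": finger opening in m.
Only numpy, scipy, OpenCV 4.12 (cv2) and the standard library are available. Lean on these libraries where they do the work, as an engineer would, in place of code of your own. Each camera call takes 0.05 s, during which the arm holds its last target. There are 200 camera calls.

## Task

Put the loose black receiver capsule flat into the nest of the cam fixture, between the orange jaw and the two steel pins, and let go of it. Then turn the crank anticlockwise (seen from above) until the cam's follower rests on the flat dwell at the top of the lobe, so that the jaw stays clamped on the capsule when you let go of the crank. Turn the crank gently, without pulling or pushing hard along its arm, and leave the oil bottle, the solder spool and the steel tin where they are.

Things in the scene. Friction and masses are not known exactly. Their poses are not given: they have to be found in the camera images.
- fixture: hand-cranked cam clamp on a grey base plate 110 x 245 x 12 mm, fixed on a plywood board whose top is 112 mm above the bench; origin under the plate, z up. Its +y runs from the crank (shaft at y = -80 mm) to the nest (y = +49 mm). Between them a steel follower slides along y through a dark guide bridge (48 mm wide, top 51 mm above the board, y = -23 to +3 mm)
- nest_home (a point): centre of the capsule (half-way up its 14 mm) once clamped against the pins; axes as the fixture's. Two steel pins (10 mm diameter, tops 34 mm above the board) stand at x = -16 and +16 mm, y = +19 mm from here; the open jaw's face is at y = -29 mm. Set the capsule down up to 8 mm short of here (towards the jaw, -y), best 4 to 5 mm: the jaw pushes it home
- nest_floor (a point): point on the nest floor below nest_home: a round aluminium pad of 49 mm diameter, its top 20 mm above the board, free at both x sides for fingers
- jaw: orange jaw, 30 mm wide (x), 21.5 to 35 mm above the board, 8 mm thick; origin at board height below its front face, which looks to the nest (+y). It is sprung on the follower: it stops at the capsule while the follower goes on about 5 mm, so its place does not tell whether the dwell is reached. On the dwell it presses with about 10 N
- crank: steel crank arm on the upright shaft; origin on the shaft axis 12 mm above the board, z up. The arm runs along its own -y, 70 mm to the handle; arm top 56 mm above the board. At the start the handle is on the side away from the nest (within 0.25 rad) and the jaw fully open. From there it takes 1.7 to 3.8 rad, anticlockwise seen from above, to the middle of the dwell
- shaft (a point): a point on the shaft axis, 60 mm above the board. Resistance at the handle: about 1 N of friction and drag before the rise; 2 to 4 N on the early rise, growing to 6 to 9 N at its end once the capsule is clamped; under 2 N on the dwell, which draws the crank to its middle; beyond it the springs pull the crank onward. Let go on the rise or beyond the dwell, the crank is driven off and the jaw opens
- cam_axis (a point): the shaft axis at the height of the brass-coloured cam (28 mm above the board). The cam is set on the shaft at a phase that differs by 1.6 rad between starts and is not measured. Turned from the start: 0.05 to 2.2 rad free, the rise (about 1.5 rad), the flat dwell at the top of the lobe, 0.28 rad wide, then the fall. Springs press the follower on the cam
- handle: black upright handle of the crank, 22 mm diameter, 48 mm tall, 57 to 105 mm above the board, turning freely on its pin, so it can be held between the fingers without turning the hand; origin at the middle of its foot
- handle_mid (a point): centre of the handle, 24 mm above its foot, 81 mm above the board, 70 mm from the shaft axis
- capsule: black receiver capsule with a light face, a flat cylinder of 40 mm diameter, 14 mm tall, 24 to 50 g, lying loose on the board left of the fixture; origin at the centre of its underside
- capsule_mid (a point): centre of the capsule, half-way up (7 mm)
- oil_bottle: brown oil bottle, 38 mm diameter, 106 mm tall, standing on the board at its far left; origin under it; leave alone
- solder_spool: blue-and-grey solder spool, 64 mm diameter, 40 mm tall, on the board to the right; origin under it; leave alone
- steel_tin: round steel tin, 69 mm diameter, 40 mm tall, standing on the board at its near right; origin under it; leave alone
- pin_rest (a point): where handle_mid stands, 70 mm from the shaft, when nothing pushes the handle along the arm. The pin stands in a stiff rubber bush that gives along the arm only (8 N per mm); pulled or pushed 3 mm off (24 N) the crank counts as strained
Things that resemble listed ones, but are neither listed nor needed, are in the scene too. There is more than one size of the capsule; the one meant has the size given above.

How it is judged:
On the way, in this order (a step that is already met when the one before it is completed fails the run):
1. the capsule stands flat in the nest, let go, before it is clamped (horizontal distance between capsule_mid and nest_home below 0.012 m and z of capsule_mid in the frame of nest_home between -0.003 and 0.003 m and angle between capsule's own z axis and vertical below 0.1 rad and contact force between capsule and the fingers below 0.1 N and contact force between jaw and capsule below 1 N), for 0.2 s.
2. the jaw, driven by the crank, clamps the capsule against the pins (contact force between jaw and capsule above 7 N and horizontal distance between capsule_mid and nest_home below 0.005 m and contact force between capsule and the fingers below 0.1 N), for 0.2 s.
At the end, for the whole second after the job is handed in: The crank, let go, stands still with the follower on the dwell; the jaw presses the capsule with more than 7 N; the capsule stands flat in the nest (tilt below 0.1 rad) within 5 mm of its clamped place (contact force between jaw and capsule above 7 N and horizontal distance between capsule_mid and nest_home below 0.005 m and z of capsule_mid in the frame of nest_home between -0.003 and 0.003 m and angle between capsule's own z axis and vertical below 0.1 rad and angular speed of crank below 0.05 rad/s); the robot touches nothing.
It fails at once if the crank handle is strained: pushed or pulled along the arm until its bush gives by 3 mm (24 N) (horizontal distance between handle_mid and pin_rest above 0.003 m).
It fails at once if the oil bottle is moved or tipped (distance of oil_bottle from where it was at the start of the episode above 0.02 m or angle between oil_bottle's own z axis and vertical above 0.3 rad).
It fails at once if the solder spool is moved (distance of solder_spool from where it was at the start of the episode above 0.02 m).
It fails at once if the steel tin is moved (distance of steel_tin from where it was at the start of the episode above 0.02 m).
It also fails if it takes over 72 s, if anything falls off the work surface, if the arm or the gripper's body presses on something with over 40 N, if the wrist force passes 120 N, or if a joint passes its speed limit or range.

## Working session

There is one attempt and no reset: what is moved stays moved. The work goes in short steps, Python scripts to look and compute and a tool call to move; the robot and the scene stay as the last step left them, time stands still between calls to the robot, and variables do not carry over. Pictures are saved under pics/ and viewed, about 8 in all and at most 12, crops included, and the job is handed in when it is done.

Besides the shell and the picture viewer there is one more tool, called after "Emit:" as name(argument=value, ...) on one line, values as JSON. apply_moves: Moves the arm, as the interface text tells. Its arguments: {"type":"object","properties":{"commands":{"type":"array","items":{"type":"object","properties":{"rot":{"type":"array","items":{"type":"number"}},"linear":{"type":"array","items":{"type":"number"}},"grip":{"type":"number"}}}},"newtons":{"type":"number"}},"required":["commands"]}

```bash
mkdir -p pics; cat > h.py <<'E'
import numpy as np, cv2
from bench import r
def ray(c,px):
    K=np.array(c["mtx"]);T=np.array(c["extrinsics"]);R=T[:3,:3];t=T[:3,3]
    d=R.T@np.linalg.inv(K)@np.array([px[0],px[1],1.]);o=-R.T@t
    return o,d/np.linalg.norm(d)
def atz(c,px,z):
    o,d=ray(c,px);return o+d*(z-o[2])/d[2]
def proj(c,p):
    K=np.array(c["mtx"]);T=np.array(c["extrinsics"]);q=K@(T[:3,:3]@np.array(p)+T[:3,3]);return q[:2]/q[2]
def tri(cs,pxs):
    A=np.zeros((3,3));b=np.zeros(3)
    for c,p in zip(cs,pxs):
        o,d=ray(c,p);M=np.eye(3)-np.outer(d,d);A+=M;b+=M@o
    return np.linalg.solve(A,b)
def save(c,n): cv2.imwrite("pics/"+n+".png",c["frame"][:,:,::-1])
E
python3 - <<'E'
from h import *
np.set_printoptions(precision=4,suppress=True)
s=r.read_state();print(s["time"],s["ee_pos"],s["eef_rot"],s["width"],s["ft_force"])
a=r.camera("top");b=r.camera("side");save(a,"t0");save(b,"s0")
for c in(a,b):
    o,d=ray(c,(320,240));print(o,d)
    for n in ["nest_home","nest_floor","shaft","handle_mid","handle","capsule_mid","jaw","cam_axis","oil_bottle","solder_spool","steel_tin","fixture"]:
        print(n,[(np.round(x["location"],1),round(x["p"],2)) for x in r.spot_point(n,c)[:4]])
E
```

```text
0.0 [0.235  0.5787 0.2103] [ 0.1917  0.9815 -0.0007 -0.0001] 0.08698538816779366 [ 0.1057  0.0558 -0.054 ]
[0.3792 0.0491 1.2523] [ 0.1492  0.0153 -0.9887]
nest_home [(array([344.2, 226.1]), 0.77), (array([422.4, 240.8]), 0.48)]
nest_floor [(array([345.2, 223.5]), 0.65), (array([243.5, 191.3]), 0.36)]
shaft [(array([392.4, 238.9]), 0.92)]
handle_mid [(array([342.6, 222.3]), 0.6)]
handle [(array([418.3, 245.5]), 0.48)]
capsule_mid [(array([197.3, 221.6]), 0.79), (array([234.9, 256.1]), 0.76), (array([206.1, 247.3]), 0.58), (array([392.8, 238. ]), 0.45)]
jaw [(array([354.1, 229.2]), 0.35), (array([361.7, 230.3]), 0.23)]
cam_axis [(array([393.7, 238. ]), 0.55)]
oil_bottle [(array([244.7, 189.8]), 0.61)]
solder_spool [(array([457.1, 219.5]), 0.95)]
steel_tin [(array([460.3, 289.1]), 0.73)]
fixture [(array([363.4, 232.3]), 0.75)]
[0.5023 1.0275 0.5374] [ 0.0367 -0.921  -0.3878]
nest_home [(array([297.3, 223.9]), 0.75)]
nest_floor [(array([331.9, 182.6]), 0.68), (array([299.6, 230.1]), 0.63)]
shaft [(array([318.6, 198.3]), 0.89)]
handle_mid [(array([330.2, 180.4]), 0.59), (array([317.6, 208.6]), 0.21)]
handle [(array([330.3, 188. ]), 0.73)]
capsule_mid [(array([256. , 402.6]), 0.96), (array([328.5, 296.1]), 0.63), (array([302.9, 389.6]), 0.47)]
jaw [(array([235.3, 296.5]), 0.68), (array([310. , 197.8]), 0.64), (array([306.3, 229.9]), 0.58)]
cam_axis [(array([318.5, 207.3]), 0.76)]
oil_bottle [(array([233.8, 292.7]), 0.79)]
solder_spool [(array([306. , 197.1]), 0.75)]
steel_tin [(array([367.5, 197.2]), 0.71), (array([320. , 207.4]), 0.58), (array([234.5, 291.7]), 0.55), (array([304.5, 232.1]), 0.32)]
fixture [(array([310. , 231.5]), 0.92)]
```

View pics/t0.png

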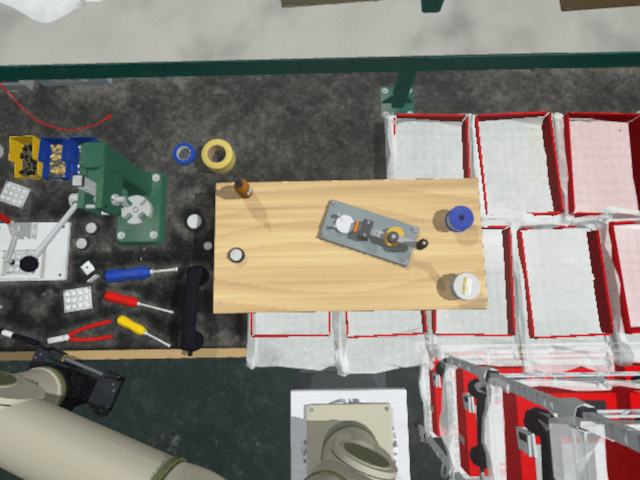

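View pics/s0.png

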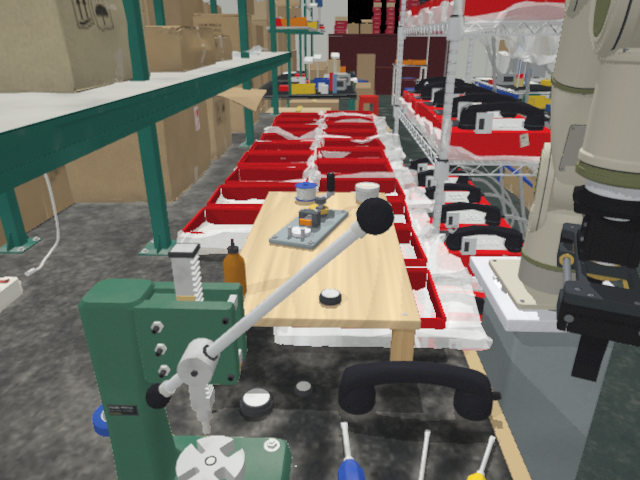

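The top view shows the capsule candidate on the board at (235,255), with look-alikes off the board at (195,221) and (207,246). The fixture runs from the nest at (344,224) to the shaft at (393,238), and the handle is at about (422,244). In the side view the capsule is at (330,297).

```bash
python3 - <<'E'
from h import *
np.set_printoptions(precision=4,suppress=True)
a=r.camera("top")
print(a["mtx"])
B=.112
print("caps",atz(a,(234.9,256.1),B+.007),"nest",atz(a,(344.2,226.1),B+.027),atz(a,(345.2,223.5),B+.02),"shaft",atz(a,(392.4,238.9),B+.06),"cam",atz(a,(393.7,238),B+.028))
print("fixture",atz(a,(363.4,232.3),B),"spool",atz(a,(457.1,219.5),B),"tin",atz(a,(460.3,289.1),B),"oil",atz(a,(244.7,189.8),B))
for n in["capsule","fixture","handle","crank","jaw"]: print(n,[(np.round(x["bbox"],1),round(x["p"],2)) for x in r.search_frame(n,a)[:4]])
f=a["frame"][:,:,::-1]
c1=cv2.resize(f[190:275,310:435],None,fx=6.4,fy=6.4,interpolation=cv2.INTER_CUBIC)
cv2.imwrite("pics/c1.png",c1)
c2=cv2.resize(f[235:275,215:255],None,fx=10,fy=10,interpolation=cv2.INTER_CUBIC)
cv2.imwrite("pics/c2.png",c2)
E
```

```text
[[436.0062   0.     323.0104]
 [  0.     436.0062 235.9612]
 [  0.       0.       1.    ]]
caps [0.5115 0.2902 0.119 ] nest [0.5827 0.0031 0.139 ] [ 0.5908 -0.      0.132 ] shaft [ 0.542  -0.1154  0.172 ] cam [ 0.5491 -0.1237  0.14  ]
fixture [ 0.57   -0.0485  0.112 ] spool [ 0.6001 -0.2981  0.112 ] tin [ 0.4166 -0.2946  0.112 ] oil [0.6919 0.2681 0.112 ]
capsule [(array([228.2, 247.2,  18.6,  16.3]), 0.76), (array([188.4, 218.2,  18.7,  10.2]), 0.67), (array([204.2, 241.1,   9.7,  10.3]), 0.44)]
fixture [(array([318.4, 199.7, 112.2,  64.8]), 0.62)]
handle [(array([416.7, 237.3,  12.1,  14. ]), 0.58), (array([322.3, 200.2, 106.3,  64.6]), 0.27)]
crank [(array([384.4, 224.3,  45.9,  24.3]), 0.77), (array([228.5, 249. ,  17.6,  14.4]), 0.51)]
jaw []
```

View pics/c1.png

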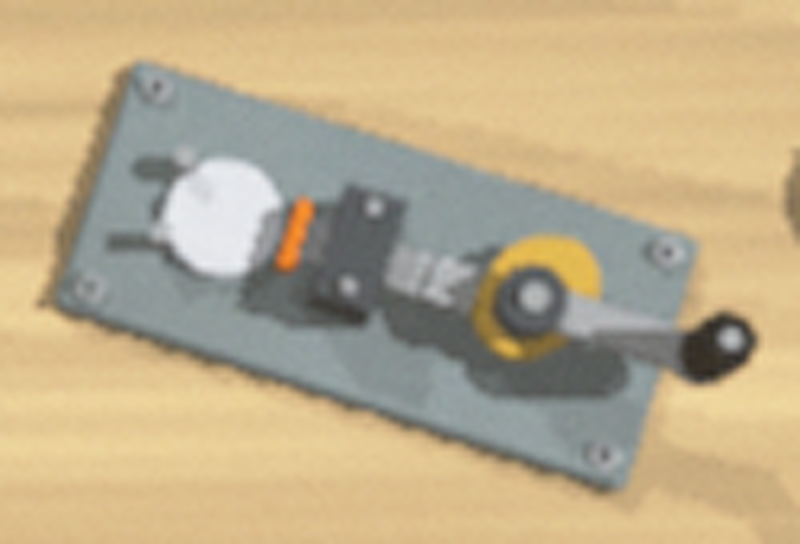

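View pics/c2.png

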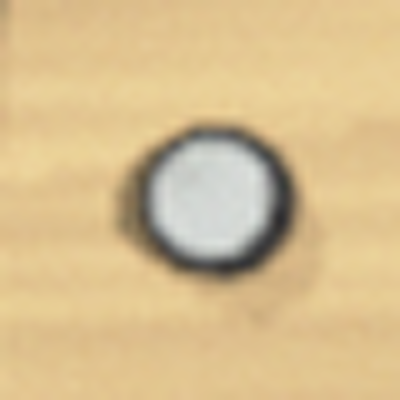

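```bash
python3 - <<'E'
from h import *
np.set_printoptions(precision=4,suppress=True)
a=r.camera("top");B=.112
C=lambda u,v:((u+.5)/6.4-.5+310,(v+.5)/6.4-.5+190)
P={}
for n,u,v,z in[("pad",221,217,.02),("shaft",535,295,.06),("handtop",730,337,.105),("TL",137,62,.012),("TR",700,240,.012),("BLbolt",90,288,.012),("TLbolt",157,87,.012),("TRbolt",667,252,.012),("BRbolt",604,455,.012),("jaw",296,235,.035)]:
    P[n]=atz(a,C(u,v),B+z);print(n,P[n])
m=(P["BLbolt"]+P["TLbolt"]+P["TRbolt"]+P["BRbolt"])/4;print("mid",m)
y=P["pad"]-P["shaft"];print("pad-shaft",np.linalg.norm(y[:2]),np.arctan2(y[1],y[0]))
for i,j in(("TRbolt","TLbolt"),("BRbolt","BLbolt"),("TR","TL")):
    y=P[j]-P[i];print(i,np.linalg.norm(y[:2]),np.arctan2(y[1],y[0]))
h=P["handtop"]-P["shaft"];print("handle r",np.linalg.norm(h[:2]),np.arctan2(h[1],h[0]))
print("caps",atz(a,((213.5)/10-.5+215,200.5/10-.5+235),B+.014))
# side check
b=r.camera("side")
for n,p in(("caps",np.array([.515,.289,B+.007])),("shaft",P["shaft"]),("nest",P["pad"])):print(n,proj(b,p))
E
```

```text
pad [0.5909 0.0028 0.132 ]
shaft [ 0.5501 -0.1176  0.172 ]
handtop [ 0.5258 -0.1828  0.217 ]
TL [0.6585 0.0358 0.124 ]
TR [ 0.5794 -0.1935  0.124 ]
BLbolt [0.5638 0.0568 0.124 ]
TLbolt [0.6477 0.0277 0.124 ]
TRbolt [ 0.5746 -0.1797  0.124 ]
BRbolt [ 0.4916 -0.1502  0.124 ]
jaw [ 0.5802 -0.0265  0.147 ]
mid [ 0.5694 -0.0613  0.124 ]
pad-shaft 0.12718236988594625 1.2443463012099116
TRbolt 0.21996987020995512 1.2321554622933408
BRbolt 0.219283419041255 1.2355384759396661
TR 0.24256334825585268 1.2385921901301238
handle r 0.06956487048596005 -1.9273365690243083
caps [0.5147 0.2863 0.126 ]
caps [329.6182 296.4893]
shaft [318.993  196.7922]
nest [299.1782 229.2605]
```

Emit:
apply_moves(commands=[{"linear":[0,0,0.15],"rot":[0,0,0],"grip":-1},{"linear":[0,0,0.3],"rot":[0,0,0],"grip":-1},{"linear":[0.1,-0.15,0.3],"rot":[0,0,-0.04],"grip":-1},{"linear":[0.15,-0.3,0.3],"rot":[0,0,-0.08],"grip":-1},{"linear":[0.2,-0.45,0.3],"rot":[0,0,-0.12],"grip":-1},{"linear":[0.28,-0.58,0.3],"rot":[0,0,-0.16],"grip":-1},{"linear":[0.36,-0.7,0.3],"rot":[0,0,-0.2],"grip":-1},{"linear":[0.43,-0.82,0.3],"rot":[0,0,-0.24],"grip":-1},{"linear":[0.5,-0.95,0.3],"rot":[0,0,-0.28],"grip":-1},{"linear":[0.64,-0.97,0.3],"rot":[0,0,-0.32],"grip":-1},{"linear":[0.78,-0.972,0.25],"rot":[0,0,-0.36],"grip":-1},{"linear":[0.93,-0.972,0.2],"rot":[0,0,-0.4],"grip":-1},{"linear":[0.93,-0.972,0.1],"rot":[0,0,-0.44],"grip":-1},{"linear":[0.93,-0.972,0],"rot":[0,0,-0.4835],"grip":-1},{"linear":[0.93,-0.972,-0.034],"rot":[0,0,-0.4835],"grip":-1},{"linear":[0.93,-0.972,-0.034],"rot":[0,0,-0.4835],"grip":-1},{"linear":[0.93,-0.972,-0.034],"rot":[0,0,-0.4835],"grip":-1}], newtons=12)

```text
time: 3.4
ee_pos: [0.5146, 0.2879, 0.2026]
eef_rot: [0.814, 0.581, 0.001, -0.0]
ft_force: [0.7, -0.3, 0.8]
width: 0.0872
```

Emit:
apply_moves(commands=[{"linear":[0,0,-0.1],"rot":[0,0,0],"grip":-1},{"linear":[0,0,-0.18],"rot":[0,0,0],"grip":-1},{"linear":[0,0,-0.23],"rot":[0,0,0],"grip":-1},{"linear":[0,0,-0.23],"rot":[0,0,0],"grip":-1},{"linear":[0,0,-0.23],"rot":[0,0,0],"grip":-1}])

```text
time: 3.9
ee_pos: [0.5148, 0.2879, 0.1334]
eef_rot: [0.815, 0.58, 0.001, -0.0]
ft_force: [0.5, -1.6, -0.1]
width: 0.0872
```

```bash
python3 - <<'E'
from h import *
b=r.camera("side");a=r.camera("top")
s=r.read_state();print(s["ee_pos"],s["ft_force"],s["time"])
f=b["frame"][:,:,::-1];g=a["frame"][:,:,::-1]
A=cv2.resize(f[240:320,280:380],(500,400),interpolation=cv2.INTER_CUBIC)
cv2.imwrite("pics/d1.png",A)
E
```

```text
[0.51507677 0.28801097 0.13372376] [-1.51870736  0.22284397 -0.37666195] 4.0
```

View pics/d1.png

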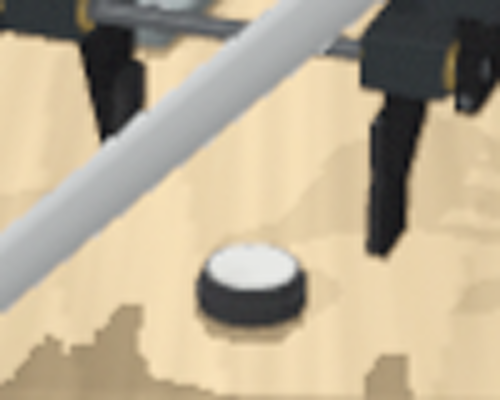

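```bash
python3 - <<'E'
from h import *
b=r.camera("side");a=r.camera("top")
for p in[(.474,.302,.117),(.467,.305,.117),(.474,.302,.137),(.515,.288,.112),(.515,.288,.126)]:print(p,proj(b,p),(proj(b,p)-[280,240])*5)
g=a["frame"][:,:,::-1]
cv2.imwrite("pics/d2.png",cv2.resize(g[215:295,190:290],(600,480),interpolation=cv2.INTER_CUBIC))
E
```

```text
(0.474, 0.302, 0.117) [353.15665723 301.63655644] [365.78328616 308.18278218]
(0.467, 0.305, 0.117) [357.26741539 302.58825603] [386.33707697 312.94128015]
(0.474, 0.302, 0.137) [353.44866551 291.46840278] [367.24332756 257.3420139 ]
(0.515, 0.288, 0.112) [329.60716345 299.68233391] [248.03581723 298.41166957]
(0.515, 0.288, 0.126) [329.65273922 292.70973771] [248.2636961  263.54868853]
```

View pics/d2.png

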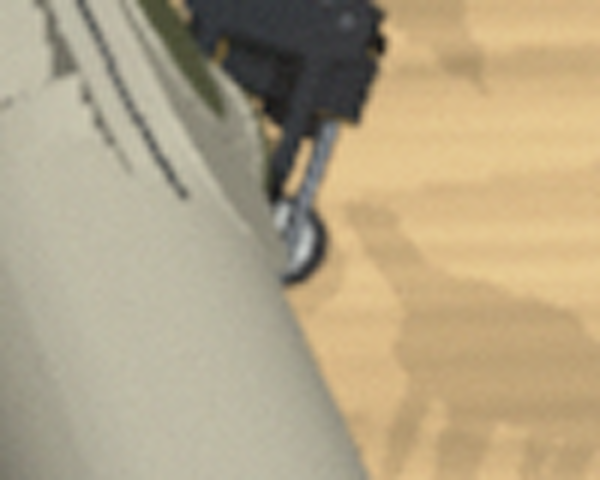

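```bash
python3 - <<'E'
from h import *
b=r.camera("side")
o=np.array([.376,.927,0])
for s in(-1,1):
  for w in(.0435,.0585):
    for z in(.193,.213): print(s,w,z,proj(b,np.array([.235,.5787,z])+s*w*o))
print("left tip now",[((proj(b,np.array([.515,.288,z])+w*np.array([.946,-.325,0]))-[280,240])*5) for z in(.117,.137) for w in (.0435,.0585)])
im=cv2.imread("pics/s0.png");cv2.imwrite("pics/d3.png",cv2.resize(im[260:420,520:640],(600,800))[:600])
f=b["frame"][:,:,::-1]
E
```

```text
-1 0.0435 0.193 [573.39795776 349.94465317]
-1 0.0435 0.213 [576.88346784 335.85036752]
-1 0.0585 0.193 [573.0267796  343.24347252]
-1 0.0585 0.213 [576.43163587 329.36378467]
1 0.0435 0.193 [575.91743457 395.43081282]
1 0.0435 0.213 [579.95752473 379.98209342]
1 0.0585 0.193 [576.42770784 404.64319029]
1 0.0585 0.213 [580.58163335 388.94191147]
left tip now [array([133.98018393, 264.3876921 ]), array([ 95.50859752, 257.09859521]), array([133.24700567, 214.86160582]), array([ 94.42595732, 207.79395533])]
```

Emit:
apply_moves(commands=[{"linear":[0,0,0.07],"rot":[0,0,0],"grip":-0.15},{"linear":[0,0,0.07],"rot":[0,0,0],"grip":-0.15},{"linear":[0,0,0.07],"rot":[0,0,0],"grip":-0.15},{"linear":[0,0,0.07],"rot":[0,0,0],"grip":-0.15},{"linear":[0,0,0.07],"rot":[0,0,0],"grip":-0.15}])

```text
time: 4.65
ee_pos: [0.5139, 0.2873, 0.1523]
eef_rot: [0.815, 0.58, -0.0, 0.0]
ft_force: [0.1, 0.3, 1.0]
width: 0.0552
```

```bash
python3 - <<'E'
from h import *
b=r.camera("side")
s=r.read_state();print(s["ee_pos"],s["ft_force"],s["time"],s["width"])
p=np.array(s["ee_pos"]);w=s["width"]/2
for sg in(-1,1):
  for z in(-.017,0): print(sg,z,(proj(b,p+[0,0,z]+sg*w*np.array([.946,-.325,0]))-[280,240])*5)
f=b["frame"][:,:,::-1]
cv2.imwrite("pics/d4.png",cv2.resize(f[240:320,280:380],(500,400),interpolation=cv2.INTER_CUBIC))
E
```

```text
[0.51392007 0.28733177 0.1524017 ] [-1.40504844  0.94849781  0.35035927] 4.7 0.05333360174800848
-1 -0.017 [324.08738233 252.24708361]
-1 0 [324.98918648 208.57606802]
1 -0.017 [180.53133867 226.05636267]
1 0 [180.27069237 183.09845007]
```

View pics/d4.png

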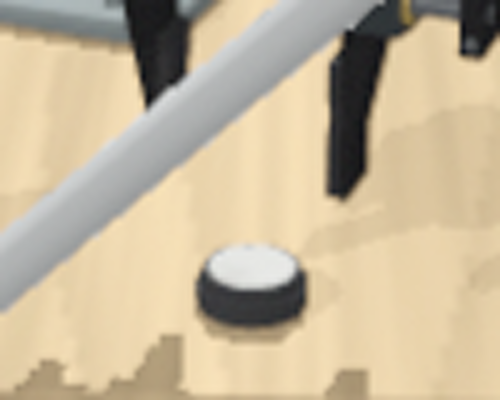

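```bash
python3 - <<'E'
from h import *
a=r.camera("top");b=r.camera("side")
def plane(c,p,q):
    o,d=ray(c,p);_,e=ray(c,q);n=np.cross(d,e);n/=np.linalg.norm(n);return n,n@o
n1,k1=plane(a,(245,235.8),(240,253.3));n2,k2=plane(b,(300,242),(352,249))
d=np.cross(n1,n2);
for x in(.48,.515,.55):
    p=np.linalg.solve(np.array([n1,n2,[1,0,0]]),[k1,k2,x]);print(p)
print(d/np.linalg.norm(d))
# candidates: tip pixel now
px=(280+342/5,240+197/5)
for z in(.1354,.145,.156): print(z,atz(b,px,z))
g=a["frame"][:,:,::-1]
cv2.imwrite("pics/d5.png",cv2.resize(g[215:295,190:290],(600,480),interpolation=cv2.INTER_CUBIC))
E
```

```text
[0.48       0.26797036 0.20183307]
[0.515      0.25838252 0.20225306]
[0.55       0.24879468 0.20267305]
[-0.9644021   0.26418679 -0.0115725 ]
0.1354 [0.48187355 0.25452987 0.1354    ]
0.145 [0.48236069 0.27299001 0.145     ]
0.156 [0.48291887 0.29414225 0.156     ]
```

View pics/d5.png

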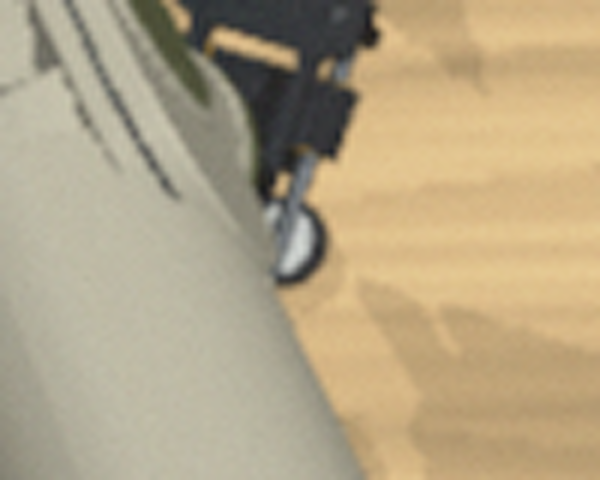

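Emit:
apply_moves(commands=[{"linear":[0,0,-0.04],"rot":[0,0,0],"grip":-0.15},{"linear":[0,0,-0.07],"rot":[0,0,0],"grip":-0.15},{"linear":[0,0,-0.07],"rot":[0,0,0],"grip":-0.15},{"linear":[0,0,-0.07],"rot":[0,0,0],"grip":0.2},{"linear":[0,0,-0.07],"rot":[0,0,0],"grip":0.2},{"linear":[0,0,-0.07],"rot":[0,0,0],"grip":0.2},{"linear":[0,0,-0.07],"rot":[0,0,0],"grip":0.2}])

```text
time: 5.5
ee_pos: [0.5143, 0.2876, 0.1323]
eef_rot: [0.815, 0.58, 0.0, 0.0]
ft_force: [0.9, 0.3, 0.9]
width: 0.0358
```

Emit:
apply_moves(commands=[{"linear":[0,0,0],"rot":[0,0,0],"grip":0.3},{"linear":[0,0,0],"rot":[0,0,0],"grip":0.3},{"linear":[0,0,0],"rot":[0,0,0],"grip":0.3}])

```text
time: 5.8
ee_pos: [0.5142, 0.2875, 0.132]
eef_rot: [0.815, 0.58, 0.0, 0.0]
ft_force: [0.6, -0.2, -0.8]
width: 0.0308
```

```bash
python3 - <<'E'
from h import *
b=r.camera("side");a=r.camera("top")
s=r.read_state();print(s["ee_pos"],s["ft_force"],s["torque"],s["time"],s["width"])
f=b["frame"][:,:,::-1];g=a["frame"][:,:,::-1]
cv2.imwrite("pics/d6.png",np.hstack([cv2.resize(f[240:320,290:370],(400,400),interpolation=cv2.INTER_CUBIC),cv2.resize(g[215:295,200:280],(400,400),interpolation=cv2.INTER_CUBIC)]))
E
```

```text
[0.51418516 0.28747333 0.13199502] [-0.45894936  0.13626844 -0.12683329] [-0.02548597  0.081436    0.03264281] 5.9 0.030587899714542708
```

View pics/d6.png

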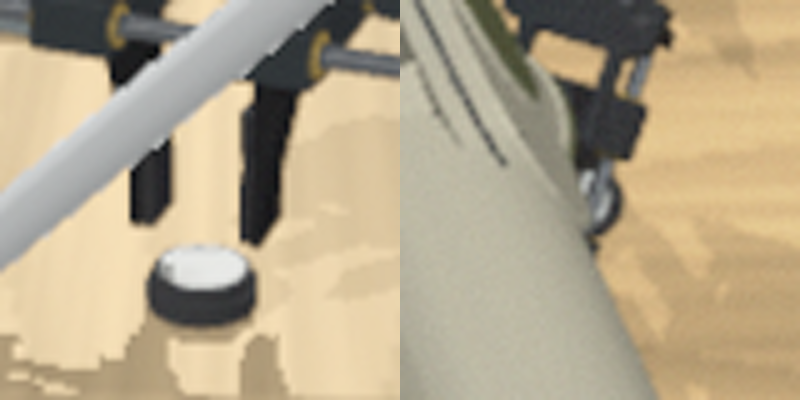

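Emit:
apply_moves(commands=[{"linear":[0,0,0],"rot":[0,0,0],"grip":-0.4},{"linear":[0,0,0],"rot":[0,0,0],"grip":-0.4},{"linear":[0,0,0],"rot":[0,0,0],"grip":-0.4},{"linear":[0,0,0],"rot":[0,0,0],"grip":-0.4},{"linear":[0,0,-0.015],"rot":[0,0,0],"grip":-0.4},{"linear":[0,0,-0.03],"rot":[0,0,0],"grip":-0.4},{"linear":[0,0,-0.03],"rot":[0,0,0],"grip":-0.4}])

```text
time: 6.6
ee_pos: [0.5137, 0.2872, 0.1219]
eef_rot: [0.815, 0.58, -0.001, 0.0]
ft_force: [-0.8, 0.2, -0.6]
width: 0.0607
```

Emit:
apply_moves(commands=[{"linear":[0,0,-0.01],"rot":[0,0,0],"grip":-0.4},{"linear":[0,0,-0.02],"rot":[0,0,0],"grip":-0.4},{"linear":[0,0,-0.03],"rot":[0,0,0],"grip":-0.4},{"linear":[0,0,-0.03],"rot":[0,0,0],"grip":-0.4}])

```text
time: 7.0
ee_pos: [0.5139, 0.2873, 0.1134]
eef_rot: [0.815, 0.58, -0.0, 0.0]
ft_force: [0.1, -0.8, -0.1]
width: 0.0611
```

Emit:
apply_moves(commands=[{"linear":[0,0,-0.005],"rot":[0,0,0],"grip":-0.4},{"linear":[0,0,-0.01],"rot":[0,0,0],"grip":-0.4},{"linear":[0,0,-0.01],"rot":[0,0,0],"grip":-0.4}])

```text
time: 7.3
ee_pos: [0.5141, 0.2874, 0.1108]
eef_rot: [0.815, 0.58, -0.0, 0.0]
ft_force: [0.1, 0.0, -0.3]
width: 0.0609
```

```bash
python3 - <<'E'
from h import *
b=r.camera("side");a=r.camera("top")
s=r.read_state();print(s["ee_pos"],s["ft_force"],s["torque"],s["time"],s["width"])
f=b["frame"][:,:,::-1];g=a["frame"][:,:,::-1]
cv2.imwrite("pics/d7.png",np.hstack([cv2.resize(f[240:320,290:370],(400,400),interpolation=cv2.INTER_CUBIC),cv2.resize(g[215:295,200:280],(400,400),interpolation=cv2.INTER_CUBIC)]))
E
```

```text
[0.51418495 0.28751834 0.11100506] [0.16889815 0.43629449 0.18847506] [-0.08505951  0.1511078   0.02468633] 7.4 0.06052981812443897
```

View pics/d7.png

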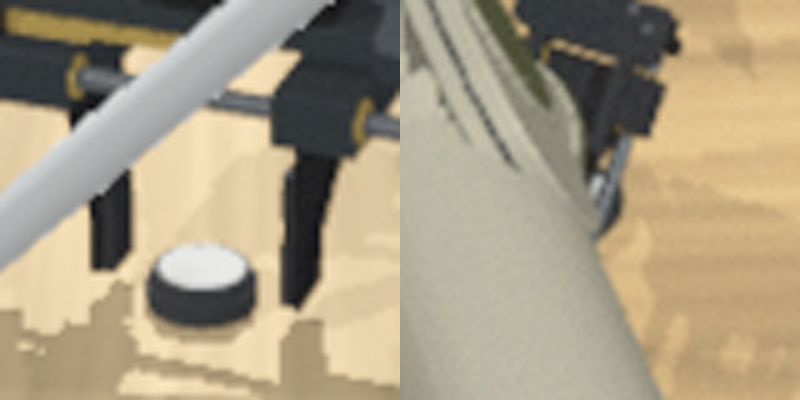

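The tips now straddle the capsule at crop x of about 108 and 295, close to the board. The finger tips sit about 4 mm above the reported TCP instead of 17 mm below it.

Emit:
apply_moves(commands=[{"linear":[0,0,-0.01],"rot":[0,0,0],"grip":0.3},{"linear":[0,0,-0.01],"rot":[0,0,0],"grip":0.3},{"linear":[0,0,-0.01],"rot":[0,0,0],"grip":0.3},{"linear":[0,0,-0.01],"rot":[0,0,0],"grip":0.3},{"linear":[0,0,-0.01],"rot":[0,0,0],"grip":0.3},{"linear":[0,0,-0.01],"rot":[0,0,0],"grip":0.3}])

```text
time: 8.0
ee_pos: [0.5142, 0.2875, 0.108]
eef_rot: [0.815, 0.58, 0.0, 0.0]
ft_force: [0.2, -0.4, -1.5]
width: 0.0393
```

Emit:
apply_moves(commands=[{"linear":[0,0,0.06],"rot":[0,0,0],"grip":0.3},{"linear":[0,0,0.16],"rot":[0,0,0],"grip":0.3},{"linear":[0,0,0.27],"rot":[0,0,0],"grip":0.3},{"linear":[0.025,-0.1,0.27],"rot":[0,0,0],"grip":0.3},{"linear":[0.052,-0.2,0.27],"rot":[0,0,0],"grip":0.3},{"linear":[0.08,-0.3,0.27],"rot":[0,0,0],"grip":0.3},{"linear":[0.105,-0.4,0.27],"rot":[0,0,0],"grip":0.3},{"linear":[0.13,-0.5,0.27],"rot":[0,0,0],"grip":0.3},{"linear":[0.158,-0.6,0.27],"rot":[0,0,0],"grip":0.3},{"linear":[0.185,-0.7,0.27],"rot":[0,0,0],"grip":0.3},{"linear":[0.21,-0.8,0.27],"rot":[0,0,0],"grip":0.3},{"linear":[0.237,-0.9,0.27],"rot":[0,0,0],"grip":0.3},{"linear":[0.252,-0.957,0.27],"rot":[0,0,0],"grip":0.3},{"linear":[0.252,-0.957,0.2],"rot":[0,0,0],"grip":0.3},{"linear":[0.252,-0.957,0.15],"rot":[0,0,0],"grip":0.3},{"linear":[0.252,-0.957,0.15],"rot":[0,0,0],"grip":0.3},{"linear":[0.252,-0.957,0.15],"rot":[0,0,0],"grip":0.3}])

```text
time: 9.7
ee_pos: [0.5896, 0.0011, 0.1529]
eef_rot: [0.815, 0.58, -0.0, -0.0]
ft_force: [0.3, 0.4, 0.3]
width: 0.0395
```

```bash
python3 - <<'E'
from h import *
np.set_printoptions(precision=4,suppress=True)
b=r.camera("side");a=r.camera("top")
s=r.read_state();print(s["ee_pos"],s["ft_force"],s["width"],s["time"])
save(a,"t8");save(b,"s8")
B=.112
T=np.array([.5902,-.0008,.132+.0262]); print("expected caps bottom",T,proj(b,T),proj(a,T))
for c in(a,b):
  for n in("capsule","capsule_mid"):
    print(n,[(np.round(x["location"],1),round(x["p"],2)) for x in r.spot_point(n,c)[:3]])
f=b["frame"][:,:,::-1];g=a["frame"][:,:,::-1]
cv2.imwrite("pics/d8.png",np.hstack([cv2.resize(f[180:260,265:345],(400,400),interpolation=cv2.INTER_CUBIC),cv2.resize(g[185:265,305:385],(400,400),interpolation=cv2.INTER_CUBIC)]))
E
```

```text
[0.5902 0.0009 0.1538] [ 0.022  -0.1285  0.6939] 0.03926021555339484 9.8
expected caps bottom [ 0.5902 -0.0008  0.1582] [299.3896 218.0042] [345.9212 221.8173]
capsule [(array([196.2, 225.7]), 0.59), (array([207.2, 244.9]), 0.45)]
capsule_mid [(array([194.9, 223.6]), 0.6), (array([206.5, 244.9]), 0.46)]
capsule [(array([258.4, 406.9]), 0.7), (array([299.2, 391.5]), 0.58), (array([299.9, 217.7]), 0.5)]
capsule_mid [(array([302.4, 388.4]), 0.74), (array([253.7, 399.7]), 0.56), (array([297.3, 219.2]), 0.47)]
```

View pics/d8.png

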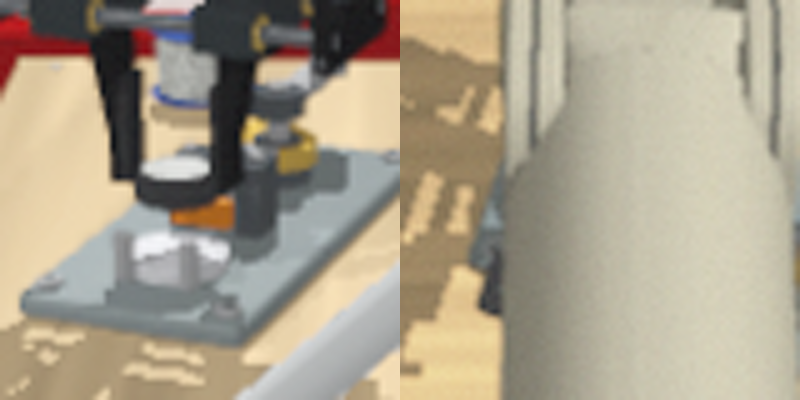

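The capsule is held flat above the aluminium pad and behind the two pins. It sits at (299.9,217.7) in the side view, against (299.4,218.0) expected.

Emit:
apply_moves(commands=[{"linear":[0,0,-0.03],"rot":[0,0,0],"grip":0.3},{"linear":[0,0,-0.055],"rot":[0,0,0],"grip":0.3},{"linear":[0,0,-0.07],"rot":[0,0,0],"grip":0.3},{"linear":[0,0,-0.078],"rot":[0,0,0],"grip":0.3},{"linear":[0,0,-0.078],"rot":[0,0,0],"grip":0.3}])

```text
time: 10.5
ee_pos: [0.5895, 0.0003, 0.1291]
eef_rot: [0.815, 0.58, -0.0, -0.0]
ft_force: [-0.3, -0.3, -0.2]
width: 0.0394
```

Emit:
apply_moves(commands=[{"linear":[0,0,-0.003],"rot":[0,0,0],"grip":0.3},{"linear":[0,0,-0.006],"rot":[0,0,0],"grip":0.3},{"linear":[0,0,-0.006],"rot":[0,0,0],"grip":0.3}])

```text
time: 10.8
ee_pos: [0.5899, 0.0004, 0.128]
eef_rot: [0.815, 0.58, 0.0, 0.0]
ft_force: [0.6, -0.8, -0.2]
width: 0.0393
```

Emit:
apply_moves(commands=[{"linear":[0,0,0],"rot":[0,0,0],"grip":0},{"linear":[0,0,0],"rot":[0,0,0],"grip":-0.2},{"linear":[0,0,0],"rot":[0,0,0],"grip":-0.4},{"linear":[0,0,0],"rot":[0,0,0],"grip":-0.4},{"linear":[0,0,0],"rot":[0,0,0],"grip":-0.4},{"linear":[0,0,0.04],"rot":[0,0,0],"grip":-0.4},{"linear":[0,0,0.12],"rot":[0,0,0],"grip":-0.4},{"linear":[0,0,0.25],"rot":[0,0,0],"grip":-0.4},{"linear":[0,0,0.35],"rot":[0,0,0],"grip":-0.4},{"linear":[0,0,0.35],"rot":[0,0,0],"grip":-0.4}])

```text
time: 11.8
ee_pos: [0.5919, 0.0001, 0.2383]
eef_rot: [0.815, 0.58, 0.004, 0.002]
ft_force: [0.3, 0.2, -0.6]
width: 0.061
```

```bash
python3 - <<'E'
from h import *
np.set_printoptions(precision=4,suppress=True)
b=r.camera("side")
s=r.read_state();print(s["ee_pos"],s["ft_force"],s["width"],s["time"],s["joint_positions"])
save(b,"s9")
T=np.array([.5902,-.0008,.132]);print(proj(b,T),proj(b,T+[0,0,.007]))
for n in("capsule","capsule_mid","handle","handle_mid"):
    print(n,[(np.round(x["location"],1),round(x["p"],2)) for x in r.spot_point(n,b)[:4]])
E
```

```text
[0.591  0.0002 0.2357] [-0.6938  0.1639 -1.3759] 0.06071826686430848 11.85 [-0.4937  0.2522  0.504   1.5485 -0.1241  1.368  -0.3127]
[299.6064 228.6843] [299.5488 225.8504]
capsule [(array([257.9, 405. ]), 0.81), (array([303.6, 392.6]), 0.65), (array([297.8, 226.6]), 0.47)]
capsule_mid [(array([255.1, 401.6]), 0.97), (array([296.4, 228.4]), 0.73), (array([302. , 389.5]), 0.5)]
handle [(array([328.8, 188.6]), 0.65), (array([235.7, 292.3]), 0.44), (array([320.1, 207.6]), 0.2)]
handle_mid [(array([308. , 232.2]), 0.6), (array([331.2, 182.2]), 0.58), (array([365.8, 198.1]), 0.45)]
```

Emit:
apply_moves(commands=[{"linear":[-0.03,-0.1,0.05],"rot":[0,0,0],"grip":-0.5},{"linear":[-0.06,-0.2,0.07],"rot":[0,0,0],"grip":-0.5},{"linear":[-0.1,-0.3,0.07],"rot":[0,0,0],"grip":-0.5},{"linear":[-0.14,-0.4,0.07],"rot":[0,0,0],"grip":-0.5},{"linear":[-0.18,-0.5,0.07],"rot":[0,0,0],"grip":-0.5},{"linear":[-0.214,-0.611,0.07],"rot":[0,0,0],"grip":-0.5},{"linear":[-0.214,-0.611,0.05],"rot":[0,0,0],"grip":-0.5},{"linear":[-0.214,-0.611,0.05],"rot":[0,0,0],"grip":-0.5}])

```text
time: 12.85
ee_pos: [0.5247, -0.1832, 0.2464]
eef_rot: [0.815, 0.579, -0.001, -0.001]
ft_force: [0.4, 1.1, 0.5]
width: 0.0653
```

```bash
python3 - <<'E'
from h import *
np.set_printoptions(precision=4,suppress=True)
b=r.camera("side");a=r.camera("top")
s=r.read_state();print(s["ee_pos"],s["ft_force"],s["width"],s["time"])
T=np.array([.5902,-.0008,.139]);print(proj(a,T),proj(b,T))
for n in("capsule_mid","capsule"):
  for c in(a,b):
    print(n,[(np.round(x["location"],1),round(x["p"],2)) for x in r.spot_point(n,c)[:4]])
f=b["frame"][:,:,::-1];g=a["frame"][:,:,::-1]
cv2.imwrite("pics/d9.png",np.hstack([cv2.resize(f[160:240,275:355],(400,400),interpolation=cv2.INTER_CUBIC),cv2.resize(g[190:270,320:400],(400,400),interpolation=cv2.INTER_CUBIC)]))
# dark capsule / light disc fit in top
G=cv2.cvtColor(g,cv2.COLOR_BGR2GRAY)[205:245,325:365];print(G[8:30:1,8:34].astype(int))
E
```

```text
[ 0.5257 -0.1816  0.2471] [0.1756 0.0326 0.7616] 0.06511219530805536 12.95
[345.6181 223.2233] [299.5488 225.8504]
capsule_mid [(array([192. , 222.3]), 0.75), (array([208.9, 246.1]), 0.41)]
capsule_mid [(array([300.6, 227. ]), 0.68), (array([300.8, 387.5]), 0.65), (array([254.5, 401.7]), 0.63)]
capsule [(array([193.3, 226.4]), 0.52), (array([206.1, 247.4]), 0.51), (array([344. , 223.7]), 0.5)]
capsule [(array([258.3, 407. ]), 0.96), (array([303.4, 390.2]), 0.63), (array([298.8, 230. ]), 0.61), (array([311.3, 196.3]), 0.4)]
[[149 120 109 110 145 174 173 143 109 109 106 110 110 109 123 137 150 162
  162 163 166 164 162 163 163 164]
 [123 107 106 113 157 189 177 135 109 112 121 122 120 114 111 110 125 136
  138 138 138 151 162 161 163 160]
 [109 109 108 108 140 176 159 117 132 146 134 117 115 113 114 119 118 107
  106 110 108 125 137 151 160 161]
 [109 111 105 103 109 131 130 125 135 129 107  87  90  88  95 104 127 129
  112 107 107 108 110 123 137 134]
 [110 107 105 103 111 120 118 107  94  81 100 116 116 118 115 105 107 114
  113 111 109 109 107 108 110 109]
 [110 107 106 107 134 142 
[... 1127 characters left out ...]
96  70  61
   94 114 108 108 113 112 114 118]
 [105  98  92  96 117 140 142 117  68  59  60  60  68  73  58  56  63  98
  121 114 107 113 108 114 117 124]
 [105 101  93  94 104 122 136 143 118  80  63  59  51  50  69  79 100 127
  118 103 105 115 111 105 106 111]
 [104 105  98  91  95  97 116 141 150 129 110 109 108 105 113 114 120 119
  103  92  95 101 102  98  92  96]
 [106 105  99  98  92  91  97 117 132 133 127 149 153 141 128 113 104  98
   92  91  94  93  93  95  94  94]
 [104 107 108 102  92  92  93  96 116 130 123 127 132 120 103  96  94  93
   91  93  91  92  94  92  89  90]
 [102 105 108 104  99  94  93 108 131 142 133 120 123 123 111  95  92  92
   96  95  94  92  93  93  95  88]]
```

View pics/d9.png

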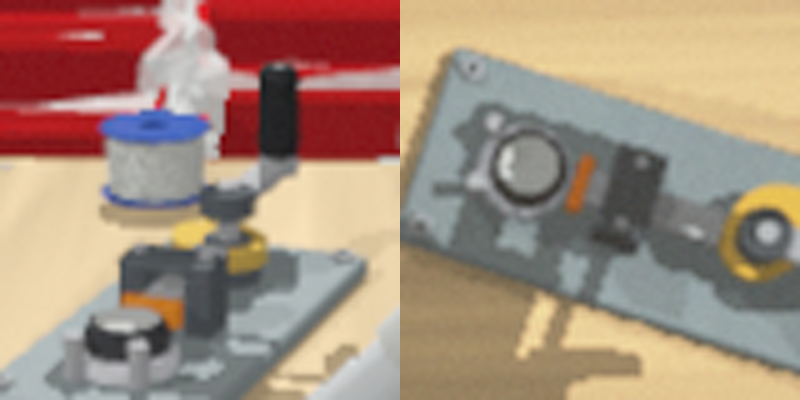

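The capsule now lies flat on the pad between the jaw and the pins, at crop (527,168) top and (127,335) side. The handle is upright at crop (278,110). My picture views are used up, so I continue on numbers.

```bash
python3 - <<'E'
from h import *
np.set_printoptions(precision=4,suppress=True,linewidth=250)
b=r.camera("side")
s=r.read_state();p=np.array(s["ee_pos"]);print(p,s["eef_rot"])
G=b["frame"].max(2)
for v in range(128,192,2): print(v,''.join('#' if x<70 else '+' if x<110 else '.' for x in G[v,300:365]))
for sg in(-1,1):
  for z in(-.017,.004):print(sg,z,proj(b,p+[0,0,z]+sg*.0325*np.array([.946,-.325,0])))
print("handle top",proj(b,(.5258,-.1828,.217)),"foot",proj(b,(.5258,-.1828,.169)))
E
```

```text
[ 0.5259 -0.1822  0.2478] [0.8144 0.5803 0.     0.    ]
128 .+++++############......................##########++.+++.########
130 ........++########........................+############..#######+
132 ...........#######..........................#########+...####+...
134 ...........#######..........................######+..............
136 ............#######.........................######...............
138 ............#######.........................#####................
140 ............#######.......................#######................
142 .............######.......................######+................
144 .............######.......................######+................
146 .............+#####.......................#####+.................
148 ..............#####.......................#####..................
150 ..............#####+......................#####..................
152 ..............#####+......................#####..................
154 ..............#####.......................#####+.................
156 ..........................................#####+............
[... 667 characters left out ...]
#######+..............................
178 ...........................#######+..............................
180 ...........................#######+..............................
182 ...........................#######+..............................
184 ...........................#######+..............................
186 ..........................+########..............................
188 ..........................+#######+..............................
190 ...........................#######+..............................
-1 -0.017 [341.38   168.4111]
-1 0.004 [341.5077 160.2622]
1 -0.017 [317.5922 166.1828]
1 0.004 [317.5583 158.1616]
handle top [329.3928 172.4742] foot [329.2915 190.3877]
```

Emit:
apply_moves(commands=[{"linear":[0,0,-0.05],"rot":[0,0,0],"grip":-0.5},{"linear":[0,0,-0.1],"rot":[0,0,0],"grip":-0.5},{"linear":[0,0,-0.15],"rot":[0,0,0],"grip":-0.5},{"linear":[0,0,-0.2],"rot":[0,0,0],"grip":-0.5},{"linear":[0,0,-0.23],"rot":[0,0,0],"grip":-0.5},{"linear":[0,0,-0.254],"rot":[0,0,0],"grip":-0.5},{"linear":[0,0,-0.254],"rot":[0,0,0],"grip":-0.5}], newtons=10)

```text
time: 13.9
ee_pos: [0.5253, -0.1828, 0.1708]
eef_rot: [0.815, 0.58, -0.0, -0.0]
ft_force: [0.2, -0.1, -0.2]
width: 0.065
```

```bash
python3 - <<'E'
from h import *
np.set_printoptions(precision=4,suppress=True,linewidth=250)
b=r.camera("side")
s=r.read_state();p=np.array(s["ee_pos"]);print(p,s["ft_force"],s["time"])
G=b["frame"].max(2)
for v in range(160,206,2): print(v,''.join('#' if x<70 else '+' if x<110 else '.' for x in G[v,300:365]))
E
```

```text
[ 0.5256 -0.1829  0.1715] [-0.2889 -0.3882 -0.0286] 13.95
160 ...........#######......................##########+.+++.########+
162 ...........#######........................+###########..######+..
164 ............######+........................########+....####+....
166 ............#######+.......................######+...............
168 .............######+......................+######+...............
170 .............######+......................######+................
172 .............######.......................######+................
174 ..............#####........#######........#####+.................
176 ..............#####........#######+.......#####..................
178 ..............#####........#######+.......#####..................
180 ..............+####+.......#######+......+#####..................
182 ..............+#####+......########......+####+..................
184 ...............###+........#######+......+####+..................
186 ..........................+########......+####+..................
188 ..........................+#######+......++++....................
190 ...........................#######+..............................
192 ...............................+.................................
194 .................................................................
196 .................................................................
198 ...............++++..+++++.......................................
200 ...............+++++++++++.......................................
202 ...............++++++++++......................................##
204 ...................+++.......................................####
```

Emit:
apply_moves(commands=[{"linear":[0,0,0],"rot":[0,0,0],"grip":0},{"linear":[0,0,0],"rot":[0,0,0],"grip":0.6},{"linear":[0,0,0],"rot":[0,0,0],"grip":0.8},{"linear":[0,0,0],"rot":[0,0,0],"grip":0.8},{"linear":[0,0,0],"rot":[0,0,0],"grip":0.8},{"linear":[0,0,0],"rot":[0,0,0],"grip":0.8},{"linear":[0,0,0],"rot":[0,0,0],"grip":0.8}])

```text
time: 14.65
ee_pos: [0.5255, -0.183, 0.1716]
eef_rot: [0.815, 0.58, -0.0, -0.0]
ft_force: [-1.1, 0.3, 0.2]
width: 0.0219
```

```bash
cat > plan.py <<'E'
from h import *
import sys
np.set_printoptions(precision=4,suppress=True)
S=np.array([.5494,-.1184]);P0=np.array([.5254,-.1834])
# plan(th0,th1): rows from commanded theta th0 (about start) to th1, in units, hand turning along
def rot(t):return np.array([[np.cos(t),-np.sin(t)],[np.sin(t),np.cos(t)]])
def plan(th0,th1,n,dr=0):
    a=S+rot(th0)@(P0-S)
    for k in range(1,n+1):
        t=th0+(th1-th0)*k/n; q=S+rot(t)@(P0-S)
        print(np.round((q-a)/.3,4),round((t-th0)/np.pi,4))
def frc():
    s=r.read_state();p=np.array(s["ee_pos"][:2]);f=np.array(s["ft_force"]);u=p-S;R=np.linalg.norm(u);u/=R
    print("t",s["time"],"p",s["ee_pos"],"th",np.arctan2(u[1],u[0])-np.arctan2(*(P0-S)[::-1]),"R",R,"Frad",f[:2]@u,"Ftan",f[0]*-u[1]+f[1]*u[0],"Fz",f[2],"w",s["width"],"j",np.array(s["joint_positions"]))
if __name__=="__main__":
    frc(); plan(float(sys.argv[1]),float(sys.argv[2]),int(sys.argv[3]))
E
python3 plan.py 0 0.3 6
```

```text
t 14.65 p [ 0.5255 -0.183   0.1716] th -0.0006121200321231868 R 0.06882999978840741 Frad 0.12599740829701223 Ftan -1.137148626530256 Fz 0.20443398103911614 w 0.021862143866598665 j [-0.2767  0.2254  0.6126  1.7287 -0.1367  1.2304  0.0357]
[ 0.0109 -0.0037] 0.0159
[ 0.022  -0.0069] 0.0318
[ 0.0333 -0.0095] 0.0477
[ 0.0446 -0.0116] 0.0637
[ 0.0561 -0.0131] 0.0796
[ 0.0676 -0.014 ] 0.0955
```

Emit:
apply_moves(commands=[{"linear":[0.011,-0.0037,0],"rot":[0,0,0.016],"grip":0.8},{"linear":[0.022,-0.007,0],"rot":[0,0,0.032],"grip":0.8},{"linear":[0.033,-0.0095,0],"rot":[0,0,0.048],"grip":0.8},{"linear":[0.0446,-0.0116,0],"rot":[0,0,0.064],"grip":0.8},{"linear":[0.056,-0.013,0],"rot":[0,0,0.08],"grip":0.8},{"linear":[0.0676,-0.014,0],"rot":[0,0,0.0955],"grip":0.8},{"linear":[0.0676,-0.014,0],"rot":[0,0,0.0955],"grip":0.8}])

```text
time: 15.35
ee_pos: [0.5463, -0.1869, 0.1716]
eef_rot: [0.719, 0.695, 0.0, 0.0]
ft_force: [0.4, 0.6, 0.5]
width: 0.0215
```

```bash
python3 plan.py 0.3 0.7 8
```

```text
t 15.35 p [ 0.5463 -0.1869  0.1716] th 0.3081547869906658 R 0.06855154750697715 Frad -0.6227613436511018 Ftan 0.36157379738963796 Fz 0.49692678641034815 w 0.021484269520208012 j [-0.2267  0.2727  0.57    1.6732 -0.1545  1.2405  0.3439]
[ 0.0115 -0.0003] 0.0159
[ 0.0231 -0.0001] 0.0318
[0.0346 0.0007] 0.0477
[0.0461 0.0021] 0.0637
[0.0574 0.0041] 0.0796
[0.0687 0.0066] 0.0955
[0.0798 0.0097] 0.1114
[0.0908 0.0134] 0.1273
```

Emit:
apply_moves(commands=[{"linear":[0.0115,0,0],"rot":[0,0,0.016],"grip":0.8},{"linear":[0.023,0,0],"rot":[0,0,0.032],"grip":0.8},{"linear":[0.0346,0.0007,0],"rot":[0,0,0.048],"grip":0.8},{"linear":[0.046,0.002,0],"rot":[0,0,0.064],"grip":0.8},{"linear":[0.0574,0.004,0],"rot":[0,0,0.08],"grip":0.8},{"linear":[0.0687,0.0066,0],"rot":[0,0,0.0955],"grip":0.8},{"linear":[0.08,0.0097,0],"rot":[0,0,0.111],"grip":0.8},{"linear":[0.0908,0.0134,0],"rot":[0,0,0.127],"grip":0.8},{"linear":[0.0908,0.0134,0],"rot":[0,0,0.127],"grip":0.8}])

```text
time: 16.25
ee_pos: [0.5726, -0.1831, 0.1715]
eef_rot: [0.567, 0.824, -0.0, -0.0]
ft_force: [-4.1, 0.7, 2.7]
width: 0.0215
```

```bash
python3 plan.py 0.7 1.1 8;  python3 - <<'E'
from h import *
b=r.camera("side");p=np.array(r.read_state()["ee_pos"]);p[2]=.193
print(proj(b,p),[(np.round(x["location"],1),round(x["p"],2)) for x in r.spot_point("handle_mid",b)[:4]],[(np.round(x["bbox"],1),round(x["p"],2)) for x in r.search_frame("crank",b)[:4]])
G=b["frame"].max(2)
for v in range(160,206,3): print(v,''.join('#' if x<70 else '+' if x<110 else '.' for x in G[v,290:350]))
E
```

```text
t 16.25 p [ 0.5726 -0.1831  0.1715] th 0.6984431633705377 R 0.06872958439759867 Frad -2.027684425343096 Ftan -3.5828783439026766 Fz 2.673814994353655 w 0.021459821876216534 j [-0.1733  0.3235  0.504   1.6053 -0.162   1.2558  0.7238]
[0.0108 0.0042] 0.0159
[0.0213 0.0089] 0.0318
[0.0316 0.0142] 0.0477
[0.0416 0.0199] 0.0637
[0.0513 0.0261] 0.0796
[0.0607 0.0329] 0.0955
[0.0697 0.0401] 0.1114
[0.0784 0.0477] 0.1273
[311.35656139 181.30885596] [(array([312.1, 179.6]), 0.53), (array([365.4, 196.9]), 0.24)] [(array([310.1, 171. ,  17.9,  41.6]), 0.75), (array([290.2, 221.4,  17.3,  11.3]), 0.17)]
160 ......##++##########.......#######+.........................
163 ...........######..........######+..........................
166 ...........+#####........+#######+..........................
169 ............#######......#######+...........................
172 .............######.......#####+............................
175 ..............#################.............................
178 ..............################+.............................
181 ..............################+.............................
184 ..............#################+............................
187 .................++#######..................................
190 ...................#######..................................
193 ............................................................
196 ............................................................
199 .........................++++++++++.........................
202 ..........................+++++++++.........................
205 ............................................................
```

Emit:
apply_moves(commands=[{"linear":[0.0108,0.0042,0],"rot":[0,0,0.016],"grip":0.8},{"linear":[0.0213,0.009,0],"rot":[0,0,0.032],"grip":0.8},{"linear":[0.0316,0.0142,0],"rot":[0,0,0.048],"grip":0.8},{"linear":[0.0416,0.02,0],"rot":[0,0,0.064],"grip":0.8},{"linear":[0.0513,0.026,0],"rot":[0,0,0.08],"grip":0.8},{"linear":[0.0607,0.033,0],"rot":[0,0,0.0955],"grip":0.8},{"linear":[0.07,0.04,0],"rot":[0,0,0.111],"grip":0.8},{"linear":[0.0784,0.0477,0],"rot":[0,0,0.127],"grip":0.8}])

```text
time: 17.2
ee_pos: [0.5957, -0.1698, 0.1715]
eef_rot: [0.393, 0.92, -0.001, -0.001]
ft_force: [-6.6, -0.9, 3.5]
width: 0.0218
```

```bash
python3 plan.py 1.1 1.5 8
```

```text
t 17.2 p [ 0.5957 -0.1698  0.1715] th 1.0865296575577 R 0.06915128777860077 Frad -3.765340584872191 Ftan -5.551462990123682 Fz 3.5095091770602282 w 0.021834030322796526 j [-0.1359  0.358   0.4324  1.5515 -0.1532  1.2673  1.0816]
[0.0083 0.008 ] 0.0159
[0.0161 0.0165] 0.0318
[0.0236 0.0253] 0.0477
[0.0306 0.0345] 0.0637
[0.0371 0.0441] 0.0796
[0.0431 0.0539] 0.0955
[0.0486 0.064 ] 0.1114
[0.0537 0.0744] 0.1273
```

Emit:
apply_moves(commands=[{"linear":[0.008,0.008,0],"rot":[0,0,0.016],"grip":0.8},{"linear":[0.0155,0.0163,0],"rot":[0,0,0.032],"grip":0.8},{"linear":[0.023,0.025,0],"rot":[0,0,0.048],"grip":0.8},{"linear":[0.03,0.0343,0],"rot":[0,0,0.064],"grip":0.8},{"linear":[0.0363,0.0437,0],"rot":[0,0,0.08],"grip":0.8},{"linear":[0.0422,0.0535,0],"rot":[0,0,0.0955],"grip":0.8},{"linear":[0.0477,0.0635,0],"rot":[0,0,0.111],"grip":0.8},{"linear":[0.0525,0.0738,0],"rot":[0,0,0.127],"grip":0.8}])

```text
time: 18.0
ee_pos: [0.6116, -0.1491, 0.1716]
eef_rot: [0.203, 0.979, -0.001, -0.0]
ft_force: [-4.1, -5.9, 2.1]
width: 0.0217
```

```bash
python3 plan.py 1.5 1.8 6
```

```text
t 18.0 p [ 0.6116 -0.1491  0.1716] th 1.466596340867029 R 0.06937741608805627 Frad -1.0763173991557937 Ftan -7.159084849449875 Fz 2.0761406956460036 w 0.021687794793879115 j [-0.1128  0.373   0.359   1.5207 -0.1315  1.2722  1.4234]
[0.0045 0.0106] 0.0159
[0.0084 0.0215] 0.0318
[0.0119 0.0325] 0.0477
[0.0147 0.0437] 0.0637
[0.017 0.055] 0.0796
[0.0187 0.0664] 0.0955
```

Emit:
apply_moves(commands=[{"linear":[0.0045,0.0106,0],"rot":[0,0,0.016],"grip":0.8},{"linear":[0.0084,0.0215,0],"rot":[0,0,0.032],"grip":0.8},{"linear":[0.012,0.0325,0],"rot":[0,0,0.048],"grip":0.8},{"linear":[0.0147,0.0437,0],"rot":[0,0,0.064],"grip":0.8},{"linear":[0.017,0.055,0],"rot":[0,0,0.08],"grip":0.8},{"linear":[0.0187,0.0664,0],"rot":[0,0,0.0955],"grip":0.8}])

```text
time: 18.6
ee_pos: [0.6179, -0.1305, 0.1717]
eef_rot: [0.055, 0.998, -0.002, 0.001]
ft_force: [0.6, -9.7, -1.7]
width: 0.0217
```

```bash
python3 plan.py 1.8 1.95 3; python3 - <<'E'
from h import *
np.set_printoptions(linewidth=250)
a=r.camera("top");b=r.camera("side")
for n in("jaw","capsule","cam_axis"):
  print(n,[(np.round(x["bbox"],1),round(x["p"],2)) for x in r.search_frame(n,b)[:3]])
F=b["frame"].astype(int);o=(F[...,0]>F[...,2]+60)&(F[...,0]>F[...,1]+25)
for v in range(205,235,2): print(v,''.join('o' if o[v,u] else '#' if F[v,u].max()<75 else '.' for u in range(280,345)))
E
```

```text
t 18.6 p [ 0.6179 -0.1305  0.1717] th 1.7502541613229023 R 0.06954115442524841 Frad 2.3218311160461145 Ftan -9.488237713375398 Fz -1.6663842004278222 w 0.02173813878916255 j [-0.1018  0.3717  0.3039  1.5144 -0.1097  1.271   1.6751]
[0.0011 0.0115] 0.0159
[0.0017 0.023 ] 0.0318
[0.0017 0.0346] 0.0477
jaw [(array([289.3, 180. ,   7.4,  15.7]), 0.44)]
capsule [(array([239.4, 388.9,  36.9,  29.6]), 0.81), (array([294. , 379.4,  17.7,  21.4]), 0.47), (array([290.4, 180. ,  40.1,  35.8]), 0.45)]
cam_axis [(array([268.7, 177.4,  78.6,  71.8]), 0.75), (array([300.7, 181. ,  14.2,  12.6]), 0.68)]
205 .................................................................
207 ................................oooo..........oo.................
209 .............................................ooo.................
211 .........................................ooooo...................
213 .......................................#.oooo....................
215 ........................##...........###....##...................
217 .....................................####........................
219 .....................................###.........................
221 ..................oooooooooooo.......###.........................
223 ..........................oooo...#...###.........................
225 ...........................ooo...#...##..........................
227 ............#########...###......................................
229 ............########.....##......................................
231 .............#######.............................................
233 .................................................................
```

Emit:
apply_moves(commands=[{"linear":[0.001,0.0115,0],"rot":[0,0,0.016],"grip":0.8},{"linear":[0.0016,0.023,0],"rot":[0,0,0.032],"grip":0.8},{"linear":[0.0016,0.023,0],"rot":[0,0,0.032],"grip":0.8}])

```text
time: 19.15
ee_pos: [0.619, -0.1229, 0.1717]
eef_rot: [0.005, 1.0, -0.002, 0.001]
ft_force: [2.2, -7.4, -2.0]
width: 0.0214
```

```bash
python3 plan.py 1.9 2.05 3
```

```text
t 19.15 p [ 0.619  -0.1229  0.1717] th 1.8602544954370965 R 0.06969494382690054 Frad 2.7020573100214 Ftan -7.202609681526682 Fz -2.006100086953003 w 0.021362411465341433 j [-0.0992  0.3686  0.2847  1.5158 -0.1026  1.2696  1.759 ]
[-0.      0.0115] 0.0159
[-0.0006  0.0231] 0.0318
[-0.0017  0.0346] 0.0477
```

Emit:
apply_moves(commands=[{"linear":[0.001,0.0115,0],"rot":[0,0,0.016],"grip":0.8},{"linear":[0.0005,0.023,0],"rot":[0,0,0.032],"grip":0.8},{"linear":[0.0005,0.023,0],"rot":[0,0,0.032],"grip":0.8}])

```text
time: 19.45
ee_pos: [0.6193, -0.1155, 0.1717]
eef_rot: [-0.046, 0.999, -0.002, 0.001]
ft_force: [3.3, -5.8, -0.8]
width: 0.0218
```

```bash
python3 plan.py 2.0 2.15 3
```

```text
t 19.45 p [ 0.6193 -0.1155  0.1717] th 1.9662507512352296 R 0.06999179818725361 Frad 3.0700657605241486 Ftan -5.900494323078681 Fz -0.8344425141689482 w 0.0217597028989024 j [-0.0965  0.3651  0.2659  1.5181 -0.0956  1.2685  1.8431]
[-0.0012  0.0115] 0.0159
[-0.0029  0.0229] 0.0318
[-0.0052  0.0342] 0.0477
```

Emit:
apply_moves(commands=[{"linear":[-0.0005,0.0115,0],"rot":[0,0,0.016],"grip":0.8},{"linear":[-0.002,0.0229,0],"rot":[0,0,0.032],"grip":0.8},{"linear":[-0.002,0.0229,0],"rot":[0,0,0.032],"grip":0.8}])

```text
time: 19.75
ee_pos: [0.6188, -0.1065, 0.1717]
eef_rot: [-0.096, 0.995, -0.0, 0.001]
ft_force: [2.1, -1.2, -0.9]
width: 0.0214
```

```bash
python3 plan.py 2.1 2.25 3
```

```text
t 19.75 p [ 0.6188 -0.1065  0.1717] th 2.093959328801099 R 0.07036117163516582 Frad 1.8561497213439127 Ftan -1.5790365647387976 Fz -0.8779716618881679 w 0.021436034227520006 j [-0.0946  0.3601  0.2461  1.5224 -0.0896  1.2681  1.9268]
[-0.0023  0.0113] 0.0159
[-0.0052  0.0225] 0.0318
[-0.0086  0.0335] 0.0477
```

Emit:
apply_moves(commands=[{"linear":[-0.0023,0.0113,0],"rot":[0,0,0.016],"grip":0.8},{"linear":[-0.0023,0.0113,0],"rot":[0,0,0.016],"grip":0.8},{"linear":[-0.0023,0.0113,0],"rot":[0,0,0.016],"grip":0.8}])

```text
time: 20.05
ee_pos: [0.6179, -0.1028, 0.1717]
eef_rot: [-0.12, 0.993, -0.0, 0.001]
ft_force: [4.0, -1.9, -0.6]
width: 0.0215
```

```bash
python3 -c "
from plan import *
frc()
for i in range(6):
    r.camera('top');s=r.read_state();print(s['ft_force'],s['ee_pos'])
plan(2.15,2.3,3)"
```

```text
t 20.05 p [ 0.6179 -0.1028  0.1717] th 2.148591380881378 R 0.07023602936158581 Frad 3.515788972929483 Ftan -2.72091271753376 Fz -0.6105653578739313 w 0.02145878387611315 j [-0.0935  0.357   0.2371  1.5254 -0.0863  1.2681  1.9672]
[ 5.3078 -1.6745 -1.0495] [ 0.6178 -0.1028  0.1717]
[ 5.5447 -1.0635 -1.3091] [ 0.6178 -0.1027  0.1717]
[ 5.1502 -1.7411 -1.8679] [ 0.6178 -0.1027  0.1717]
[ 5.2288 -1.6722 -1.2575] [ 0.6178 -0.1027  0.1717]
[ 5.0284 -1.4693 -1.278 ] [ 0.6178 -0.1027  0.1717]
[ 5.1541 -2.2137 -2.6157] [ 0.6178 -0.1027  0.1717]
[-0.0029  0.0112] 0.0159
[-0.0063  0.0222] 0.0318
[-0.0102  0.0331] 0.0477
```

Emit:
apply_moves(commands=[{"linear":[-0.001,0.0115,0],"rot":[0,0,0.016],"grip":0.8},{"linear":[-0.001,0.0115,0],"rot":[0,0,0.016],"grip":0.8},{"linear":[-0.001,0.0115,0],"rot":[0,0,0.016],"grip":0.8}])

```text
time: 20.65
ee_pos: [0.6173, -0.0994, 0.1717]
eef_rot: [-0.146, 0.989, -0.0, 0.0]
ft_force: [5.0, -2.1, -0.6]
width: 0.0217
```

```bash
cat > m.py <<'E'
from plan import *
def avg():
    L=[]
    for i in range(6):
        r.camera('side');s=r.read_state();L.append(list(s['ft_force'])+list(s['ee_pos']))
    m=np.mean(L,0);p=m[3:5];u=p-S;R=np.linalg.norm(u);u/=R
    print("F",m[:3],"p",m[3:],"th",(np.arctan2(u[1],u[0])-np.arctan2(*(P0-S)[::-1]))%6.283,"R",R,"Frad",m[:2]@u,"Ftan",m[1]*u[0]-m[0]*u[1],"t",s["time"])
avg()
E
python3 m.py; python3 -c "
from plan import *
plan(2.2,2.35,3)"
```

```text
F [ 4.0999 -2.0748 -0.5964] p [ 0.6172 -0.0994  0.1717] th 2.19826894033959 R 0.07041537081903797 Frad 3.386300385389371 Ftan -3.106028488815333 t 20.95
[-0.0034  0.011 ] 0.0159
[-0.0074  0.0219] 0.0318
[-0.0119  0.0325] 0.0477
```

Emit:
apply_moves(commands=[{"linear":[0,0,0],"rot":[0,0,0],"grip":0.36},{"linear":[0,0,0],"rot":[0,0,0],"grip":0.36},{"linear":[0,0,0],"rot":[0,0,0],"grip":0.36},{"linear":[0,0,0],"rot":[0,0,0],"grip":0.36},{"linear":[0,0,0],"rot":[0,0,0],"grip":0.36}])

```text
time: 21.45
ee_pos: [0.6168, -0.0991, 0.1715]
eef_rot: [-0.147, 0.989, 0.0, -0.0]
ft_force: [-0.2, -1.0, -0.2]
width: 0.0275
```

```bash
python3 m.py; python3 - <<'E'
from h import *
b=r.camera("side");s=r.read_state();p=np.array(s["ee_pos"]);print(s["width"],proj(b,[p[0],p[1],.193]))
G=b["frame"].max(2)
for v in range(156,204,3): print(v,''.join('#' if x<70 else '+' if x<110 else '.' for x in G[v,270:330]))
E
```

```text
F [-0.023  -0.0328 -0.0991] p [ 0.617  -0.0992  0.1715] th 2.2017606518613566 R 0.07024483080248035 Frad -0.031056872691873894 Ftan -0.025233333707626284 t 21.75
0.027916135632701396 [291.33883288 190.60169782]
156 .###++####..+#######################++++++++................
159 .###+..++..+#################################...............
162 ....#+.+#####################################...............
165 ........#+..#################################...............
168 ........##..+############################++##...............
171 ..........+++##+++###########################...............
174 .............###############################+...............
177 ..............++############+...............................
180 ................############................................
183 ................############................................
186 ................############................................
189 ................+###########................................
192 .................###########+...............................
195 ..................+#########+...............................
198 ...................#######+..................+++++++.++.....
201 ....................+++++......................+++++++#.....
```

Emit:
apply_moves(commands=[{"linear":[0,0,0],"rot":[0,0,0],"grip":-0.2},{"linear":[0,0,0],"rot":[0,0,0],"grip":-0.2},{"linear":[0,0,0],"rot":[0,0,0],"grip":-0.2},{"linear":[0,0,0],"rot":[0,0,0],"grip":-0.2},{"linear":[0,0,0.07],"rot":[0,0,0],"grip":-0.2},{"linear":[0,0,0.17],"rot":[0,0,0],"grip":-0.2},{"linear":[0,0,0.3],"rot":[0,0,0],"grip":-0.2},{"linear":[-0.1,0,0.45],"rot":[0,0,0],"grip":-0.2},{"linear":[-0.25,0,0.5],"rot":[0,0,0],"grip":-0.2},{"linear":[-0.4,0,0.5],"rot":[0,0,0],"grip":-0.2},{"linear":[-0.5,0,0.5],"rot":[0,0,0],"grip":-0.2},{"linear":[-0.5,0,0.5],"rot":[0,0,0],"grip":-0.2},{"linear":[-0.5,0,0.5],"rot":[0,0,0],"grip":-0.2}])

```text
time: 23.1
ee_pos: [0.467, -0.0992, 0.3221]
eef_rot: [-0.147, 0.989, 0.0, 0.001]
ft_force: [-0.9, 0.1, -0.5]
width: 0.0521
```

```bash
python3 - <<'E'
from h import *
np.set_printoptions(precision=4,suppress=True)
for k in range(2):
    a=r.camera("top");b=r.camera("side")
    for i in range(8*(k==0)): r.camera("top")
s=r.read_state();print(s["ee_pos"],s["time"])
save(a,"t20");save(b,"s20")
B=.112
for n in("handle","handle_mid","shaft","capsule","capsule_mid","jaw"):
    print(n,[(np.round(x["location"],1),round(x["p"],2)) for c in(a,b) for x in r.spot_point(n,c)[:3]])
for w,z,c in(("nest_home",(.5917,.0035,.139),0),("home-4.5",(.5902,-.0008,.139),0),("handle th2.2",(.617,-.0992,.193),0)):print(w,proj(a,z),proj(b,z))
F=a["frame"].astype(int);G=F.max(2)
print("top")
o=(F[...,0]>F[...,2]+90)
for v in range(208,252): print(v,''.join('#' if G[v,u]<70 else '+' if G[v,u]<105 else 'o' if (F[v,u,0]>F[v,u,2]+70) else '.' for u in range(328,405)))
E
```

```text
[ 0.4671 -0.0992  0.3215] 23.7
handle [(array([384.3, 208.3]), 0.48), (array([291.9, 201.7]), 0.64), (array([305. , 231.6]), 0.58)]
handle_mid [(array([385.3, 203.9]), 0.47), (array([291. , 190.3]), 0.45)]
shaft [(array([390. , 237.5]), 0.97), (array([344.7, 221.3]), 0.5), (array([317.7, 201. ]), 0.98), (array([235.6, 295. ]), 0.62), (array([320.5, 208.5]), 0.39)]
capsule [(array([196.1, 229.6]), 0.84), (array([207.6, 246.1]), 0.49), (array([258.9, 408.1]), 0.82), (array([302.3, 390.6]), 0.71), (array([296.8, 231.2]), 0.67)]
capsule_mid [(array([195.9, 221.5]), 0.81), (array([343.1, 221.9]), 0.52), (array([207.5, 245.3]), 0.46), (array([254.3, 401.3]), 0.78), (array([301.1, 389.6]), 0.62), (array([298.2, 227.5]), 0.51)]
jaw [(array([351.7, 224.7]), 0.39), (array([304.7, 233. ]), 0.39)]
nest_home [343.9484 222.6846] [298.7495 226.5191]
home-4.5 [345.6181 223.2233] [299.5488 225.8504]
handle th2.2 [385.887  207.8586] [291.3343 190.6021]
top
208 ..................................ooooooooooooooooooo.+########+.ooooooooo.++
209 ......................................ooooooooooooooo.#######
[... 2760 characters left out ...]
............++++++++.oooooooooo.....++++++++
244 ooooo..........................................+++++++.ooooooooo.....++++++++
245 oooooooo........................................+++++###.ooooo.......++++++++
246 oooooooooooo....................................++#######+..+++++....+++#++++
247 oooooooooooooo................................+++########++++++++....++++++++
248 ooooooooooooooooooo........................+++###########+++++##+....++++++++
249 ooooooooooooooooooooo.....................+#####################+....++++++++
250 ooooooooooooooooooooooooo...........+#+...++####################+....++++++++
251 oooooooooooooooooooooooooooo..++++######....####################+....++++++++
```

```bash
python3 -c "
from h import *
a=r.camera('top');g=a['frame'].max(2)[200:216,375:398];ys,xs=np.nonzero(g<70);print(xs.mean()+375,ys.mean()+200)
g=cv2.imread('pics/t20.png').max(2)[200:216,375:398];ys,xs=np.nonzero(g<70);print(xs.mean()+375,ys.mean()+200)
print(r.close_job(),r.read_state()['time'])"
```

```text
385.88 208.66
385.96078431372547 208.62745098039215
the job is handed in; nothing more can be done
the job is handed in; nothing more can be done
```

I put the capsule flat in the nest and let go of it. I then turned the crank about 2.2 rad anticlockwise onto the dwell, released the handle and backed the arm clear. The job was handed in at about 24 s; no verdict was reported.

**Checks that agreed**
- **Handle resistance:** it rose to about 9.5 N on the rise and fell to 1.6–3 N on the dwell.
- **Along the arm:** the force stayed below about 5 N in every reading, against the 24 N limit.
- **Loosened fingers:** with the fingers opened slightly round the handle, the force was zero, so nothing was driving the crank.
- **After letting go:** the handle stayed still to within 0.1 px. The jaw had moved up to the capsule, and the capsule read within about 1 px of its clamped place.

**What disagreed or could not be checked**
- **Fingertip height:** in the pictures the tips stood 4–12 mm above the reported TCP, not 17 mm ahead of it. The first grasp closed above the capsule, and I corrected the heights from the pictures and forces.
- **Dwell resistance:** the 2.7–3.1 N readings there are a little above the stated 2 N. I took this to be friction and shaft-position error.
- **Jaw force:** I could not measure it directly. Clamping above 7 N is inferred from the points above.

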